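# Start a gold test: shut the shielded lid, power, X-ray, start

## Robot

A 6-joint arm with a two-finger parallel gripper is mounted at the origin on a cart in front of the work surface, level with it; the furniture and walls round the work are solid. World frame = base frame: x ahead of the robot, y to its left, z up, the work surface at z = 0. Lengths are in m, angles in degrees, forces in N, time in s.
With the tool pointing down it reaches from about 0.4 to 0.825 m from the base axis. Payload 7 kg.
Tool frame: the origin (TCP) lies between the finger pads; the fingertips stand 25 mm ahead of it and the grasp point (between the pads) lies 6 mm ahead of it; z points along the fingers, y is the line along which they close (so a half turn about z gives the same grasp; the last joint's range is limited). The gripper opens to 88 mm and grips with 3 to 60 N. Pads are 19 mm wide; open, the fingers measure 130 mm over their backs; the gripper's body (78 mm by 193 mm) begins 47 mm behind the grasp point.
Start: joints at [91.679, 20.546, 0.682, 0, -70.136, -16.507], TCP at [0.173, 0.652, 0.252] pointing down, gripper open.
Joint ranges: [-176.03, 176.03], [-82.01, 121.73], [-58.28, 71.71], [-173.87, 95.51], [-174.79, -0.11], [-173.66, 173.66]. Speed limits (degrees/s): [136.94, 136.94, 172.46, 180, 180, 180].

## Interface

Orientations are given as [roll, pitch, yaw] about the fixed x, y, z axes, in that order (R = Rz(yaw) Ry(pitch) Rx(roll)).
In Python, from plant import r gives the robot as it stands.
- The arm moves only by the shell command python3 -m crank 'ROWS' [FORCE]. ROWS is JSON, a list of rows, each a list of 3 entries, a list of its own where there are three numbers: the turn, a rotation vector about the tool's x, y, z in degrees, then the shift along the tool's x, y, z in cm, then the closure, from -1 (fully open) to 1 (shut). In form: [[[wx, wy, wz], [dx, dy, dz], fingers], ...]. A call has 1 to 8 rows; each row shifts and turns the commanded pose from where the row before left it, along the tool's axes as they then stand; what a row does not reach is not made up. A row lasts 1/10 s, in which the tool goes at most 50 mm and 8.59 degrees, less where a joint would pass 70% of its speed; a pose out of reach is approached as far as the arm can. A call with a gripper value outside its range is refused whole. The fingers move at their own pace and stop on an object; FORCE is the grip in N (left out, the last holds). Time passes only in rows, so rows that do not move let the fingers close. It gives the time, the measured TCP pose, the force, the opening and the grip force at its end, in the units of the state.
- r.get_state(): the state, without advancing time (a new reading comes with each control period).
- r.capture(name): name is "scene" or "top" or "wrist"; returns a dict with "color" (400x640x3 uint8, red, green, blue), "range_z" (400x640 float32, m along the optical axis (not along the pixel's ray), 0 where there is no reading), "intrinsics" (3x3 intrinsics, pixels), "k1" (the pictures are not rectified: a ray, as slopes to the right and down, at radius r is drawn at 1 + k1 r^2 times it, then the intrinsics apply), "world_from_camera" (4x4, takes a point from camera to world coordinates); the wrist camera has in their place "hand_eye" (4x4, takes a point from camera to tool coordinates, whose origin is the TCP and whose axes are the flange's). Camera axes: x right, y down, z forward; pixel columns grow to the right and rows downward; lengths in m; the calibration is good to about 2 mm. A picture is of the moment at which its call begins: read the wrist's pose just before it.
- r.close_job(): hands the job in; it is judged then, once.
The state is a dict: "time_s": time; "joints": joint angles; "qd": joint speeds; "joint_torque": joint torques, N m; "tcp_pos": TCP position; "eef_rot": TCP orientation; "contact_force": force on the tool from outside, world axes, zero at the start; "moment": the same for the moment, N m; "gripper_width": finger opening in m; "gripper_force": force on a finger pad.
Only numpy, scipy, OpenCV 4.12 (cv2) and the standard library are available. Lean on these libraries where they do the work, as an engineer would, in place of code of your own. Each camera call takes 0.05 s, during which the arm holds its last target. There are 200 camera calls.

## Task

A customer's ring lies ready on the stage of the white X-ray gold tester; start the test by pushing and pressing with the fingertips. First push the open lid down until it clicks fully shut, then switch on the power by pressing the far end of the green rocker, then arm the X-ray tube by pressing the far end of the yellow rocker, and last press the round green start key fully in and let it come up again. Leave the round red stop key alone, pick nothing up, and do not shift the ring or the things that lie about.

Things in the scene. Friction and masses are not known exactly. Their poses are not given: they have to be found in the camera images.
- gold_tester: white desktop gold tester, fixed, 227 mm deep (x), 250 mm wide (y); origin under its middle, +x to its back, away from the operator. Rear part (x -20 to 115 mm): head with a flat deck at z 105 mm, covered by the lid. Front part (x -112 to -16 mm): dark console face rising towards the lid, with two rocker switches on its left half (+y) and two round keys on its right; they swap places within the pairs.
- console (a point): middle of the console's face (z square to it, outwards, 0.32 rad from vertical; x up the slope). The four controls stand on it in one row across, at y 86, 30 (rockers), -36 and -90 mm (keys).
- lid (a joint): lid hinge, rad: 0 = shut, grows as it opens (starts 0.75 to 1.15). The lid is a hollow shell 135 mm long from hinge to front edge, 250 wide, 25 high. It stays where left and yields to 1 to 3 N at the front edge. At about 0.07 rad a nose at the middle of its front meets a sprung bolt: about 5 N straight down near the front edge snaps it past; the bolt then keeps it shut at 0.
- lid_press (a point): point on the lid's outer (top) face, midway across, 118 mm from the hinge line and 17 mm from the front edge, where to push; it moves with the lid. Its z axis is the outward normal of that face, -x runs along the lid to its front edge. When shut it lies 132 mm above the tester's origin.
- lid_hinge (a point): middle of the hinge line, 107 mm above the tester's origin at its back; the line runs along the tester's y. In the lid's own frame the outer face lies 25 mm out (z) from this line.
- power_rocker (a joint): green rocker of the switch, rad: 0 = off, as it starts (near half lying flush, far half standing up by 0.4 rad); 0.4 = on (far half flush). Its pivot lies across the console. Over-centre: it resists with up to about 4 N at the far end, flips over past half way (0.2) and then stays.
- power_far_end (a point): point on the top face of the green rocker's far half, on its middle line, 14 mm from the pivot (the half is 18 mm long, 25 wide): press here. Moves with the rocker, sinks about 5.5 mm square to the console's face on the way to on, ending 6 mm above that face (a bezel 3 mm high surrounds it). Axes while off: z square to the face, x up the slope to the lid, y across.
- xray_rocker (a joint): yellow rocker of the switch, rad: 0 = off, as it starts (near half lying flush, far half standing up by 0.4 rad); 0.4 = on (far half flush). Its pivot lies across the console. Over-centre: it resists with up to about 4 N at the far end, flips over past half way (0.2) and then stays.
- xray_far_end (a point): point on the top face of the yellow rocker's far half, on its middle line, 14 mm from the pivot (the half is 18 mm long, 25 wide): press here. Moves with the rocker, sinks about 5.5 mm square to the console's face on the way to on, ending 6 mm above that face (a bezel 3 mm high surrounds it). Axes while off: z square to the face, x up the slope to the lid, y across.
- start_key (a joint): round green start key (24 mm wide, in a black collar 40 mm wide and 12 mm high), m: 0 = up, 0.005 = fully in. Moves square to the console's face against a spring: 1.5 N to begin, 5 N fully in; comes up when let go.
- start_key_top (a point): centre of the green start key's top, 17 mm off the console's face, moves with the key; z square to the face, outwards
- stop_key (a joint): round red stop key beside the green one, same size, m: 0 = up. Not to be pressed.
- stop_key_top (a point): centre of the red stop key's top
- ring_centre (a point): centre of the customer's ring (gold with black stones, 22 mm wide, 5 mm high), lying loose on the round steel stage under the lid
- stage (a point): centre of the steel stage's top face (64 mm wide), 108 mm above the tester's origin
- red_box: bystander: a closed dark-red ring box, lying loose on the table; origin under its middle
- blue_box: bystander: a closed blue ring box, lying loose on the table; origin under its middle
- glass_dish: bystander: a small white glass dish, 82 mm wide and 22 mm high, lying loose on the table; origin under its middle
- loupe: bystander: a folding loupe, 35 x 29 x 14 mm, lying loose on the table; origin under its middle

How it is judged:
By the outcome, as a careful person would: the job done as asked, in the order asked, and still so for the second after the job is handed in, with the robot touching nothing.
It also fails if it takes over 53 s, if anything falls off the work surface, if the arm or the gripper's body presses on something with over 40 N, if the wrist force passes 120 N, or if a joint passes its speed limit or range.

## Working session

There is one attempt and no reset: what is moved stays moved. The work goes in short steps, Python scripts to look and compute and a shell command to move; the robot and the scene stay as the last step left them, time stands still between calls to the robot, and variables do not carry over. Pictures are saved under pics/ and viewed, at most 10 in all, crops included, and the job is handed in when it is done.

```bash
ls; mkdir -p pics
cat > h.py <<'E'
import numpy as np,cv2,pickle
from plant import r
from scipy.spatial.transform import Rotation as R
def grab(n):
    s=r.get_state(); c=r.capture(n)
    if 'hand_eye' in c:
        T=np.eye(4);T[:3,:3]=R.from_euler('xyz',s['eef_rot'],degrees=True).as_matrix();T[:3,3]=s['tcp_pos']
        c['world_from_camera']=T@np.array(c['hand_eye'])
    pickle.dump(c,open(n+'.pkl','wb')); return c
def load(n): return pickle.load(open(n+'.pkl','rb'))
def pts(c):
    K=np.array(c['intrinsics']);k=c['k1'];Z=c['range_z'];h,w=Z.shape
    uv=np.stack(np.meshgrid(np.arange(w),np.arange(h)),-1).reshape(-1,1,2).astype(float)
    n=cv2.undistortPoints(uv,K,np.array([k,0,0,0.])).reshape(h,w,2)
    P=np.dstack([n[...,0]*Z,n[...,1]*Z,Z]); M=np.array(c['world_from_camera'])
    W=P@M[:3,:3].T+M[:3,3]; W[Z<=0]=np.nan; return W
E
python3 - <<'E'
from h import *
s=r.get_state();print(s)
for n in('scene','top'):
    c=grab(n);cv2.imwrite(f'pics/{n}0.png',c['color'][...,::-1])
E
```

```text
pics
{'time_s': 0.0, 'joints': array([ 9.16779677e+01,  2.05917541e+01,  6.35057338e-01, -2.16393421e-02,
       -7.01327817e+01, -1.65054052e+01]), 'qd': array([-0.00931068,  0.0104158 , -0.09233377, -0.04209763, -0.08004063,
        0.04653869]), 'joint_torque': array([-2.26601669e-04, -5.82713056e+01,  2.93053490e+01,  6.99742064e+00,
        6.96349656e-03, -1.38752503e-04]), 'tcp_pos': array([0.1726537 , 0.65210729, 0.250624  ]), 'eef_rot': array([ 1.79908429e+02, -5.91995113e-03, -1.48348027e+01]), 'contact_force': array([-0.00525874, -0.28138831,  0.51577045]), 'moment': array([ 0.02058275,  0.01323951, -0.01554804]), 'gripper_force': 0.0, 'gripper_width': 0.08762841547325025}
```

View pics/scene0.png

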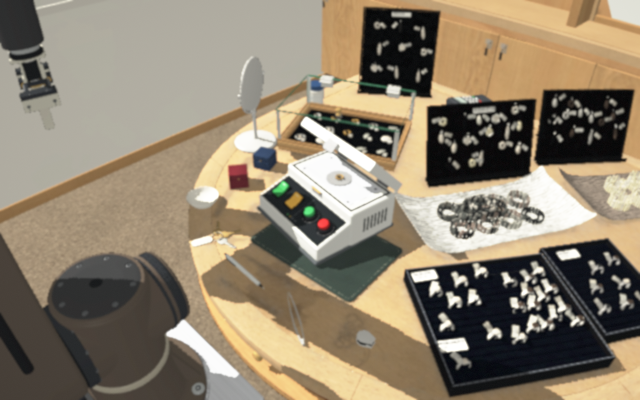

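View pics/top0.png

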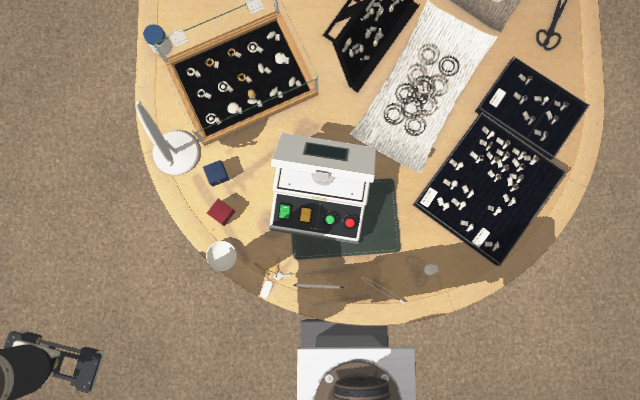

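The scene image shows the tester at about (330,200) with its lid open. In the top image, left to right, the console has the green rocker (285,212), yellow rocker (305,214), green key (330,219) and red key (350,222). The lid's outer face is near (325,150).

```bash
cat > m.py <<'E'
from h import *
out={}
for n in('top','scene'):
    c=load(n);W=pts(c);hsv=cv2.cvtColor(c['color'],cv2.COLOR_RGB2HSV);h,s,v=[hsv[...,i].astype(int) for i in range(3)]
    roi=(W[...,0]>.3)&(W[...,0]<.8)&(abs(W[...,1])<.35)&(W[...,2]>.03)&(W[...,2]<.16)
    for nm,m in(('green',(h>40)&(h<85)),('yel',(h>12)&(h<32)),('red',(h<6)|(h>174))):
        m=(m&(s>130)&(v>70)&roi).astype(np.uint8)
        k,l,st,ce=cv2.connectedComponentsWithStats(m)
        for i in range(1,k):
            if st[i,4]>25: print(n,nm,st[i],ce[i].round(1),np.nanmedian(W[l==i],0).round(4))
c=load('top');im=c['color'][120:260,250:400,::-1];cv2.imwrite('pics/topc.png',cv2.resize(im,None,fx=4,fy=4,interpolation=cv2.INTER_CUBIC))
c=load('scene');im=c['color'][110:270,240:420,::-1];cv2.imwrite('pics/scc.png',cv2.resize(im,None,fx=3.6,fy=3.6,interpolation=cv2.INTER_CUBIC))
print(np.array(load('top')['world_from_camera']).round(3))
E
python3 m.py
```

```text
top green [279 205  11  14 126] [284.2 211.3] [0.5143 0.1921 0.0752]
top green [325 215  10   9  64] [329.6 218.9] [0.4917 0.0701 0.0888]
top yel [300 208  12  14 135] [305.2 214.5] [0.5045 0.1361 0.0747]
top red [227 206   6  11  39] [228.6 210.6] [0.5212 0.3459 0.0453]
top red [345 218  10   9  73] [349.5 222.2] [0.4829 0.0177 0.089 ]
scene green [272 183  17  14 121] [280.  189.7] [0.5109 0.1894 0.0746]
scene green [303 206  12  11 109] [308.6 211.1] [0.4901 0.071  0.0884]
scene yel [285 192  18  17 184] [293.5 200.2] [0.5049 0.1362 0.0757]
scene red [238 171   9   9  42] [242.5 175.5] [0.5163 0.3446 0.0406]
scene red [317 218  13  12 129] [323.  223.6] [0.4815 0.0189 0.0873]
[[-0.003 -0.992  0.128  0.336]
 [-1.     0.002 -0.013  0.099]
 [ 0.013 -0.128 -0.992  1.422]
 [ 0.     0.     0.     1.   ]]
```

View pics/topc.png

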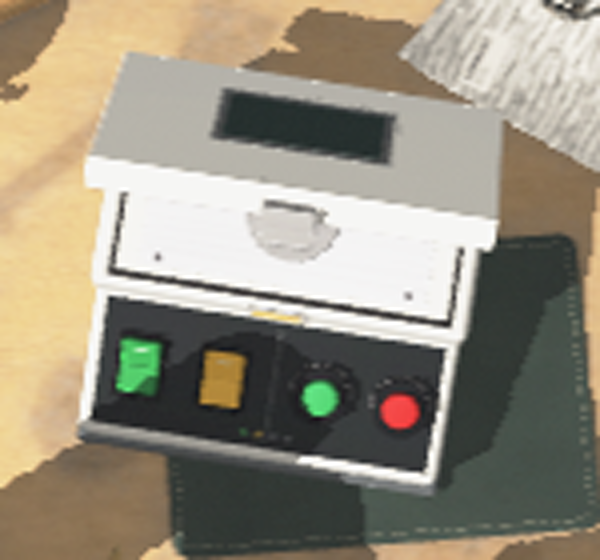

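View pics/scc.png

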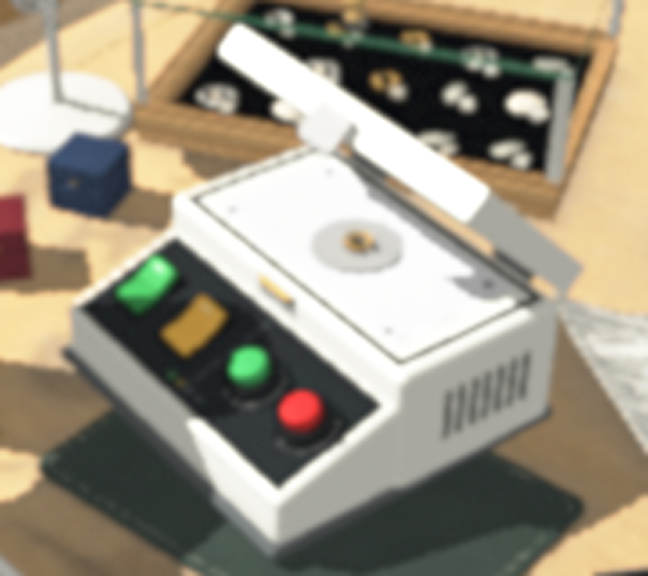

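Top crop: the lid's outer face spans crop (90..500, 60..240), the rockers are at (140,365) and (222,380), and the keys at (320,398) green and (400,410) red. The scene crop shows the ring on the stage at (357,242).

```bash
cat > f.py <<'E'
from h import *
from scipy.optimize import least_squares
P=np.array([[.5126,.1908,.0749],[.5047,.1362,.0752],[.4909,.0705,.0886],[.4822,.0183,.0882]])
Y=np.array([.086,.030,-.036,-.090])
# yaw: points y known; keys share x
def f(p):
    yw,kx,rx,ty=p;X=np.array([rx,rx,kx,kx]);c,s=np.cos(yw),np.sin(yw)
    # local coordinates rotated about world origin
    q=np.c_[c*P[:,0]+s*P[:,1],-s*P[:,0]+c*P[:,1]]
    return np.r_[q[:,0]-X,q[:,1]-Y-ty]
o=least_squares(f,[-.16,.5,.5,.1]);print('yaw',np.degrees(o.x[0]),o.x,(o.fun*1000).round(1))
yw=o.x[0];c=load('top');W=pts(c);Rz=R.from_euler('z',yw).as_matrix();L=W@Rz  # tester-aligned
def plane(p):
    for _ in range(4):
        m=p.mean(0);u,s,v=np.linalg.svd(p-m,full_matrices=0);n=v[2]*np.sign(v[2][2]);d=(p-m)@n;p=p[abs(d)<.004]
    return m,n,len(p),d.std()
lid=L[136:172,278:372].reshape(-1,3);col=c['color'][136:172,278:372].reshape(-1,3)
lid=lid[(lid[:,2]>.14)];lid=lid[np.isfinite(lid).all(1)]
m,n,k,s=plane(lid);print('lid',m,n,k,s,'theta',np.arctan2(n[0],n[2]))
ii=[(u,v) for v in range(200,240) for u in range(270,365)]
con=np.array([L[v,u] for u,v in ii if c['color'][v,u].max()<70]);con=con[np.isfinite(con).all(1)]
m2,n2,k2,s2=plane(con);print('con',m2,n2,k2,s2,'tilt',-np.arctan2(n2[0],n2[2]))
# deck z
dk=L[168:195,282:370].reshape(-1,3);dk=dk[(abs(dk[:,2]-.105)<.006)];print('deck',np.median(dk,0),len(dk),dk.min(0),dk.max(0))
# lid extents
q=lid[abs((lid-m)@n)<.005];print('lid ext',q.min(0),q.max(0))
# obstacles
for nm in('top','scene'):
    w=pts(load(nm));r_=np.hypot(w[...,0],w[...,1])
    a=(w[...,1]>.12)&(w[...,0]>.1)&(r_<1.0)&(w[...,2]>.12)&(w[...,2]<.5);v=w[a]
    h,e1,e2=np.histogram2d(v[:,0],v[:,1],bins=[np.arange(.1,1,.1),np.arange(.1,1,.1)])
    for i,j in zip(*np.nonzero(h>5)):
        b=(v[:,0]//.1==i+1)&(v[:,1]//.1==j+1);print(nm,(i+1)/10,(j+1)/10,h[i,j],v[b][:,2].max().round(3) if b.any() else '')
E
python3 f.py
```

```text
yaw -8.818205720813303 [-0.15390672  0.47399233  0.47757309  0.18150328] [-0.3  0.3  0.3 -0.3 -0.4  0.5 -0.6  0.5]
lid [0.62099052 0.18317729 0.18337591] [ 0.6952522  -0.00149633  0.71876431] 2215 0.0013296417486060453 theta 0.7687718049882988
con [0.48554593 0.1806843  0.07247431] [-0.47937433 -0.02509899  0.87725156] 494 0.0016913557146246054 tilt 0.5001137864181587
deck [0.5583699  0.19400931 0.10813602] 1259 [0.52377837 0.05761191 0.09921235] [0.58693279 0.28943369 0.11099209]
lid ext [0.57357906 0.06427432 0.14000304] [0.66823761 0.30554267 0.22770079]
top 0.1 0.5 941.0 0.341
top 0.1 0.6 1615.0 0.5
top 0.1 0.7 7.0 0.336
top 0.2 0.6 683.0 0.5
top 0.2 0.7 313.0 0.34
top 0.5 0.1 52.0 0.22
top 0.6 0.1 1027.0 0.226
top 0.6 0.2 123.0 0.225
top 0.6 0.4 396.0 0.271
top 0.6 0.5 39.0 0.275
top 0.7 0.1 74.0 0.144
top 0.7 0.2 17.0 0.139
top 0.7 0.3 29.0 0.137
top 0.7 0.4 18.0 0.135
top 0.7 0.5 285.0 0.27
top 0.8 0.1 30.0 0.137
top 0.8 0.2 77.0 0.16
scene 0.1 0.5 1041.0 0.339
scene 0.1 0.6 2453.0 0.5
scene 0.1 0.7 116.0 0.393
scene 0.2 0.6 252.0 0.5
scene 0.2 0.7 68.0 0.337
scene 0.5 0.1 52.0 0.218
scene 0.6 0.1 192.0 0.226
scene 0.6 0.2 59.0 0.225
scene 0.6 0.4 606.0 0.271
scene 0.6 0.5 56.0 0.273
scene 0.7 0.2 40.0 0.138
scene 0.7 0.3 52.0 0.139
scene 0.7 0.4 47.0 0.139
scene 0.7 0.5 386.0 0.271
scene 0.8 0.1 54.0 0.138
scene 0.8 0.2 83.0 0.157
scene 0.8 0.4 12.0 0.135
```

```bash
cat > go.py <<'E'
# usage: go.py lx ly lz tilt : target of the TIP in tester-aligned frame -> tool-axis delta (cm, deg)
from h import *
import sys
YAW=-8.82
def main(a):
    s=r.get_state();B=R.from_euler('z',YAW,degrees=True);C=R.from_euler('xyz',s['eef_rot'],degrees=True)
    T=B*R.from_euler('y',-a[3],degrees=True)*R.from_euler('x',180,degrees=True)
    tip=s['tcp_pos']+C.apply([0,0,.025])
    print('t',round(s['time_s'],2),'tip',(B.inv().apply(tip)*1000).round(1),'F local',B.inv().apply(s['contact_force']).round(1),'w',round(s['gripper_width'],3))
    tcp=B.apply(a[:3])-T.apply([0,0,.025]);d=tcp-s['tcp_pos']
    print('shift cm (current axes)',(C.inv().apply(d)*100).round(2),'(target axes)',(T.inv().apply(d)*100).round(2),'rotvec',(C.inv()*T).as_rotvec(degrees=True).round(2),'joints',s['joints'].round(0))
main([float(x) for x in sys.argv[1:5]])
E
python3 go.py .602 .1815 .27 0
python3 go.py .602 .1815 .27 18.3|tail -1
```

```text
t 0.1 tip [ 70.6 670.9 225.7] F local [0.5 0.1 0.2] w 0.088
shift cm (current axes) [57.97 43.11 -4.36] (target axes) [53.14 48.94 -4.43] rotvec [ 0.09 -0.   -6.01] joints [ 92.  21.   1.  -0. -70. -17.]
shift cm (current axes) [57.19 43.19 -4.23] (target axes) [51.06 48.94 12.35] rotvec [ 1.05 18.28 -5.95] joints [ 92.  21.   1.  -0. -70. -17.]
```

```bash
python3 -m crank '[[[0,0,-6],[0,0,-1],1],[[0,0,0],[2.2,2.1,-0.6],1],[[0,0,0],[2.2,2.1,-0.6],1],[[0,0,0],[2.3,2.1,-0.6],1],[[0,0,0],[2.3,2.1,-0.6],1],[[0,0,0],[2.3,2.1,-0.6],1],[[0,0,0],[2.3,2.1,-0.4],1],[[0,0,0],[2.3,2.1,0],1]]' 10
python3 -m crank '[[[0,0,0],[2.3,2.1,0],1],[[0,0,0],[2.3,2.1,0],1],[[0,0,0],[2.3,2.1,0],1],[[0,0,0],[2.3,2.1,0],1],[[0,0,0],[2.3,2.1,0],1],[[0,0,0],[2.3,2.1,0],1],[[0,0,0],[2.3,2.1,0],1],[[0,0,0],[2.3,2.1,0],1]]'
python3 go.py .602 .1815 .27 0
```

```text
time_s: 0.9
tcp_pos: [0.308, 0.4818, 0.296]
eef_rot: [-180.0, -0.0, -8.8]
contact_force: [0.5, 0.2, 0.1]
gripper_width: 0.0293
gripper_force: 0.0
time_s: 1.7
tcp_pos: [0.4638, 0.2874, 0.2953]
eef_rot: [180.0, 0.0, -8.8]
contact_force: [0.2, 0.6, 0.6]
gripper_width: -0.0003
gripper_force: 0.0
t 1.7 tip [414.3 355.1 270.3] F local [0.1 0.6 0.6] w -0.0
shift cm (current axes) [18.78 17.36  0.03] (target axes) [18.77 17.36  0.03] rotvec [ 0.02  0.02 -0.01] joints [ 52.   7. -12.  -0. -71.  29.]
```

```bash
python3 -m crank '[[[0,0,0],[2.35,2.17,0],1],[[0,0,0],[2.35,2.17,0],1],[[0,0,0],[2.35,2.17,0],1],[[0,0,0],[2.35,2.17,0],1],[[0,0,0],[2.35,2.17,0],1],[[0,0,0],[2.35,2.17,0],1],[[0,0,0],[2.35,2.17,0],1],[[0,0,0],[2.35,2.17,0],1]]'
python3 - <<'E'
from h import *
c=grab('wrist');W=pts(c)@R.from_euler('z',-8.82,degrees=True).as_matrix()
cv2.imwrite('pics/w1.png',c['color'][...,::-1])
print(np.array(c['hand_eye']).round(3))
hsv=cv2.cvtColor(c['color'],cv2.COLOR_RGB2HSV);h,s,v=[hsv[...,i].astype(int) for i in range(3)]
for nm,m in(('green',(h>40)&(h<85)),('yel',(h>12)&(h<32)),('red',(h<6)|(h>174))):
    m=(m&(s>130)&(v>60)).astype(np.uint8);k,l,st,ce=cv2.connectedComponentsWithStats(m)
    for i in range(1,k):
        if st[i,4]>150: print(nm,st[i],np.nanmedian(W[l==i],0).round(4),np.nanmin(W[l==i],0).round(3),np.nanmax(W[l==i],0).round(3))
E
```

```text
time_s: 2.5
tcp_pos: [0.623, 0.087, 0.2951]
eef_rot: [180.0, 0.0, -8.8]
contact_force: [0.4, 0.4, 0.5]
gripper_width: 0.0004
gripper_force: 0.0
[[-0.002 -0.951 -0.308  0.084]
 [ 1.    -0.002 -0.001 -0.001]
 [ 0.    -0.308  0.951 -0.133]
 [ 0.     0.     0.     1.   ]]
yel [ 29   0  39  18 519] [0.7602 0.3955 0.1512] [0.754 0.388 0.02 ] [0.801 0.516 0.158]
yel [  11    0  221  165 5932] [0.715  0.4251 0.0305] [ 0.608  0.286 -0.002] [0.803 0.595 0.04 ]
yel [ 238   36  214   79 5833] [7.079e-01 1.705e-01 1.000e-04] [ 0.674  0.007 -0.003] [0.768 0.292 0.003]
yel [  96   62   81   86 2259] [6.774e-01 4.201e-01 2.000e-04] [ 0.631  0.368 -0.003] [0.738 0.487 0.003]
yel [  0  66  25  43 601] [0.7032 0.5613 0.0297] [0.683 0.454 0.   ] [0.732 0.602 0.136]
yel [456 113  23  39 521] [ 6.556e-01 -1.860e-02  1.000e-04] [ 0.625 -0.032 -0.002] [0.675 0.001 0.003]
yel [ 477  128   75  122 3031] [ 5.567e-01 -7.410e-02  1.000e-04] [ 0.475 -0.169 -0.003] [ 0.656 -0.034  0.003]
yel [  99  150   56   41 1079] [5.992e-01 4.436e-01 2.000e-04] [ 0.569  0.416 -0.002] [0.627 0.495 0.032]
yel [528 247  37  23 306] [ 0.4629 -0.1684  0.    ] [ 0.439 -0.193 -0.002] [ 0.479 -0.138  0.002]
yel [305 277   6  52 223] [0.6339 0.1861 0.3555] [0.613 0.186 0.315] [0.638 0.187 0.359]
yel [330 277   6  52 221] [0.6345 0.1789 0.3559] [0.625 0.179 0.347] [0.641 0.18  0.361]
yel [446 316  41  31 719] [ 3.282e-01 -6.250e-02  2.000e-04] [ 0.29  -0.1   -0.002] [0.632 0.149 0.36 ]
yel [ 488  316   57   43 1097] [ 3.012e-01 -1.642e-01  3.000e-04] [ 0.266 -0.19  -0.003] [0.628 0.142 0.369]
yel [ 121  340  366   19 5092] [0.6251 0.1836 0.364 ] [ 0.267 -0.096 -0.002] [0.629 0.401 0.37 ]
red [ 112  241   54   48 1672] [0.4682 0.4418 0.0449] [0.43  0.234 0.003] [0.635 0.479 0.35 ]
```

View pics/w1.png

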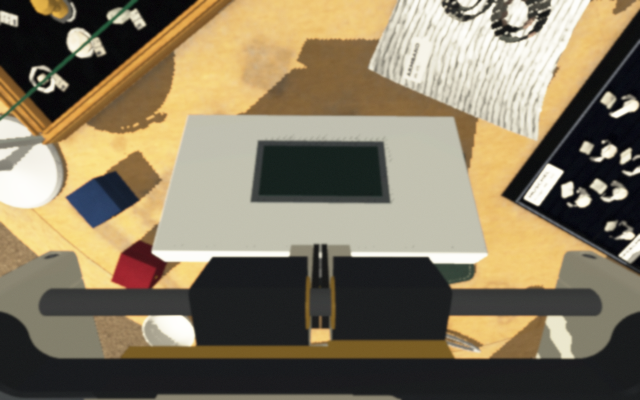

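The wrist view shows the lid's outer face: back edge from (190,115) to (458,117), front edge from (155,248) to (487,250). The closed fingers are over the front middle at (320,250).

Run:
```python
from h import *
c=load('wrist');W=pts(c)@R.from_euler('z',-8.82,degrees=True).as_matrix()
p=np.vstack([W[125:240,195:245].reshape(-1,3),W[125:240,395:450].reshape(-1,3)]);p=p[np.isfinite(p).all(1)]
for _ in range(4):
    m=p.mean(0);v=np.linalg.svd(p-m,full_matrices=0)[2];n=v[2]*np.sign(v[2][2]);d=(p-m)@n;p=p[abs(d)<.004]
th=np.arctan2(n[0],n[2]);print(m,n,th,d.std())
for u,w in((195,118),(320,119),(450,120),(180,243),(240,243),(400,243),(465,244)):print(u,w,W[w,u].round(4))
```

```text
[0.62669527 0.17768743 0.17963289] [ 0.70561669 -0.00705699  0.7085586 ] 0.783317865585037 0.0005813948987325395
195 118 [0.6747 0.298  0.133 ]
320 119 [0.6736 0.1824 0.1339]
450 120 [0.6724 0.0621 0.1335]
180 243 [0.5884 0.2868 0.2193]
240 243 [0.5878 0.2425 0.2182]
400 243 [0.5872 0.1225 0.2176]
465 244 [0.5867 0.074  0.2183]
```

```bash
python3 -m crank '[[[0,0,0],[0.1,0,2.5],1],[[0,0,0],[0,0,2.0],1],[[0,0,0],[0,0,1.0],1],[[0,0,0],[0,0,0.6],1],[[0,0,0],[-0.5,0,0.5],1],[[0,0,0],[-0.6,0,0.5],1],[[0,0,0],[-0.6,0,0.5],1],[[0,0,0],[0,0,0],1]]'; python3 go.py .571 .1815 .177 0
```

```text
time_s: 3.35
tcp_pos: [0.6055, 0.0909, 0.2193]
eef_rot: [-180.0, 0.0, -8.8]
contact_force: [-0.0, 0.8, -0.0]
gripper_width: 0.0003
gripper_force: 0.0
t 3.35 tip [584.3 182.7 194.3] F local [-0.2  0.8 -0. ] w 0.0
shift cm (current axes) [-1.34  0.12  1.73] (target axes) [-1.34  0.12  1.73] rotvec [-0.01  0.04  0.01] joints [ 27.  16. -10.  -0. -64.  54.]
```

```bash
python3 -m crank '[[[0,0,0],[-0.45,0.04,0.58],1],[[0,0,0],[-0.45,0.04,0.58],1],[[0,0,0],[-0.45,0.04,0.58],1],[[0,0,0],[-0.4,0,0.7],1],[[0,0,0],[-0.4,0,0.7],1],[[0,0,0],[-0.4,0,0.7],1],[[0,0,0],[0,0,0],1]]'; python3 go.py .552 .1815 .133 0;python3 - <<'E'
from h import *
c=grab('wrist');W=pts(c)@R.from_euler('z',-8.82,degrees=True).as_matrix()
p=W[100:240,180:460].reshape(-1,3);p=p[np.isfinite(p).all(1)&(p[:,2]>.09)&(p[:,2]<.25)&(abs(p[:,1]-.18)<.12)]
for _ in range(6):
    m=np.median(p,0) if _==0 else p.mean(0);v=np.linalg.svd(p-m,full_matrices=0)[2];n=v[2]*np.sign(v[2][2]);d=(p-m)@n;p=p[abs(d)<max(.003,d.std())]
print(m,n,np.arctan2(n[0],n[2]),d.std(),len(p))
E
```

```text
time_s: 4.05
tcp_pos: [0.58, 0.0931, 0.1797]
eef_rot: [179.9, 0.1, -8.8]
contact_force: [0.8, 0.5, -1.0]
gripper_width: 0.0006
gripper_force: 0.0
t 4.05 tip [558.8 180.9 154.7] F local [ 0.7  0.7 -1. ] w 0.001
shift cm (current axes) [-0.68 -0.06  2.17] (target axes) [-0.69 -0.05  2.17] rotvec [ 0.07  0.13 -0.01] joints [ 28.  16. -16.  -0. -58.  53.]
[0.60813282 0.18209896 0.14509515] [ 0.15945193 -0.0020316   0.9872036 ] 0.1601357922183273 0.0008067687414796172 39037
```

```bash
python3 -m crank '[[[0,0,0],[-0.3,0,0.6],1],[[0,0,0],[-0.3,0,0.6],1],[[0,0,0],[-0.1,0,0.4],1],[[0,0,0],[0,0,0.3],1],[[0,0,0],[0,0,0.2],1],[[0,0,0],[0,0,0],1]]'; python3 go.py .552 .1815 .131 0
```

```text
time_s: 4.7
tcp_pos: [0.5741, 0.0945, 0.1612]
eef_rot: [180.0, -0.0, -8.8]
contact_force: [-7.0, 1.5, 11.8]
gripper_width: 0.0005
gripper_force: 6.1
t 4.7 tip [552.8 181.4 136.2] F local [-7.1  0.4 11.8] w 0.0
shift cm (current axes) [-0.08 -0.01  0.52] (target axes) [-0.08 -0.01  0.52] rotvec [ 0.   -0.01  0.01] joints [ 29.  16. -18.   0. -56.  53.]
```

```bash
cat > lid.py <<'E'
from h import *
c=grab('wrist');W=pts(c)@R.from_euler('z',-8.82,degrees=True).as_matrix()
p=W[60:240,140:500].reshape(-1,3);p=p[np.isfinite(p).all(1)&(p[:,2]>.09)&(p[:,2]<.25)&(abs(p[:,1]-.18)<.12)]
for _ in range(6):
    m=np.median(p,0) if _==0 else p.mean(0);v=np.linalg.svd(p-m,full_matrices=0)[2];n=v[2]*np.sign(v[2][2]);d=(p-m)@n;p=p[abs(d)<max(.003,d.std())]
print(m,n,np.arctan2(n[0],n[2]),d.std(),len(p))
E
python3 lid.py; python3 go.py .552 .1815 .131 0|head -1
```

```text
[0.61362292 0.18260407 0.13648625] [ 7.33810308e-03 -3.94407578e-04  9.99972998e-01] 0.007338169504202386 0.0007755125659150089 64534
t 4.75 tip [552.8 181.4 136.2] F local [-5.9 -0.5 12.4] w 0.001
```

```bash
python3 -m crank '[[[0,0,0],[0,0,0.2],1],[[0,0,0],[0,0,0.1],1],[[0,0,0],[0,0,0],1]]'; python3 -m crank '[[[0,0,0],[0,0,-1],1],[[0,0,0],[0,0,-3],1],[[0,0,0],[0,0,-3],1],[[0,0,0],[0,0,0],1]]'; python3 lid.py; python3 go.py .4865 .2675 .12 18.3
```

```text
time_s: 5.05
tcp_pos: [0.5742, 0.0945, 0.1609]
eef_rot: [-180.0, -0.1, -8.8]
contact_force: [-14.3, 1.4, 32.7]
gripper_width: 0.0005
gripper_force: 16.1
time_s: 5.45
tcp_pos: [0.5764, 0.095, 0.2313]
eef_rot: [-179.8, -0.3, -8.8]
contact_force: [1.2, -0.3, 0.3]
gripper_width: 0.0007
gripper_force: 0.0
[0.60295427 0.18030532 0.13635346] [ 1.43886585e-03 -5.26408217e-04  9.99998826e-01] 0.0014388665466259164 0.0007904073080079727 53347
t 5.5 tip [554. 182. 204.] F local [ 0.4  0.5 -1.8] w 0.0
shift cm (current axes) [-7.56 -8.54  8.52] (target axes) [-9.83 -8.56  5.73] rotvec [-0.12 18.12 -0.02] joints [ 29.  13. -13.   0. -64.  53.]
```

```bash
python3 -m crank '[[[0,0,0],[-3,0,-1],1],[[0,0,0],[-3,0,-1],1],[[0,0,0],[-3,0,-1],1],[[0,0,0],[-3,0,-1],1],[[0,0,0],[-3,0,0],1],[[0,0,0],[0,0,0],1]]'
python3 - <<'E'
from h import *
c=grab('wrist');W=pts(c)@R.from_euler('z',-8.82,degrees=True).as_matrix()
cv2.imwrite('pics/w2.png',c['color'][...,::-1])
hsv=cv2.cvtColor(c['color'],cv2.COLOR_RGB2HSV);h,s,v=[hsv[...,i].astype(int) for i in range(3)]
roi=(W[...,0]>.4)&(W[...,0]<.56)&(abs(W[...,1]-.18)<.12)&(W[...,2]>.05)&(W[...,2]<.13)
for nm,m in(('green',(h>40)&(h<85)),('yel',(h>12)&(h<32)),('red',(h<6)|(h>174))):
    m=(m&(s>130)&(v>60)&roi).astype(np.uint8);k,l,st,ce=cv2.connectedComponentsWithStats(m)
    for i in range(1,k):
        if st[i,4]>150: print(nm,st[i],np.nanmedian(W[l==i],0).round(4),np.nanpercentile(W[l==i],2,axis=0).round(4),np.nanpercentile(W[l==i],98,axis=0).round(4))
p=W[roi&(v<70)]
for _ in range(8):
    m=np.median(p,0) if _==0 else p.mean(0);vv=np.linalg.svd(p-m,full_matrices=0)[2];n=vv[2]*np.sign(vv[2][2]);d=(p-m)@n;p=p[abs(d-0)<max(.002,d.std())]
print(m,n,-np.arctan2(n[0],n[2]),d.std(),len(p))
E
```

```text
time_s: 6.1
tcp_pos: [0.4232, 0.1172, 0.2667]
eef_rot: [-180.0, 0.1, -8.8]
contact_force: [0.3, 0.1, 0.7]
gripper_width: 0.0006
gripper_force: 0.0
green [216  91  33  37 935] [0.4801 0.2692 0.0756] [0.4625 0.2573 0.0655] [0.4967 0.2839 0.0876]
green [342 101  27  27 552] [0.4756 0.1482 0.0897] [0.4635 0.1356 0.0773] [0.4866 0.1591 0.0932]
yel [ 273   90   30   39 1020] [0.48   0.2136 0.0752] [0.4611 0.2007 0.0652] [0.4967 0.2278 0.0878]
red [396 101  29  28 603] [0.4755 0.0947 0.0893] [0.4625 0.0799 0.077 ] [0.4865 0.1054 0.0929]
[0.48412124 0.20549005 0.07200629] [-0.31662161  0.00556934  0.94853558] 0.3221709085714389 0.0006940924979467853 10282
```

View pics/w2.png

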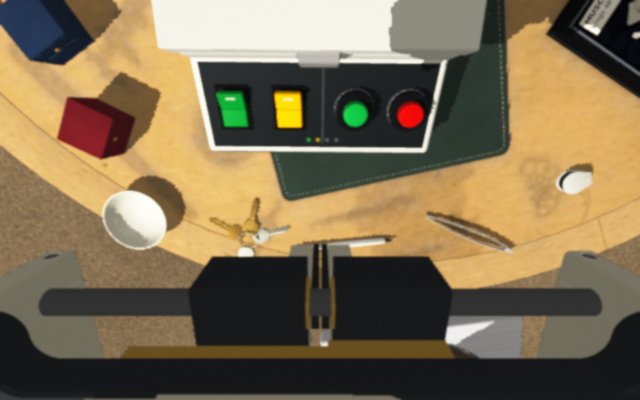

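The wrist view shows the row: green rocker (232,108), yellow rocker (288,108), green key (355,113), red key (410,113). The lid is shut above them. The fitted plane tilt of 0.322 matches the stated 0.32.

```bash
python3 go.py .4864 .2685 .0991 18.3
```

```text
t 6.15 tip [401.7 181.2 241.8] F local [ 0.4 -0.1 -0.5] w 0.001
shift cm (current axes) [ 7.7  -8.72 14.39] (target axes) [ 2.78 -8.73 16.08] rotvec [-0.04 18.31  0.08] joints [ 41.  -3. -26.  -0. -67.  40.]
```

```bash
python3 -m crank '[[[0,6.1,0],[0,-1.5,0],1],[[0,6.1,0],[0,-2.4,0],1],[[0,6.1,0],[0,-2.4,0],1],[[0,0,0],[1.4,-2.43,2],1],[[0,0,0],[1.4,0,3.5],1],[[0,0,0],[0,0,3.5],1],[[0,0,0],[0,0,3],1],[[0,0,0],[0,0,0],1]]';python3 go.py .4864 .2685 .0991 18.3
```

```text
time_s: 6.95
tcp_pos: [0.5022, 0.1913, 0.157]
eef_rot: [179.5, -18.0, -8.8]
contact_force: [-1.1, -1.5, -0.3]
gripper_width: 0.0004
gripper_force: 0.0
t 6.95 tip [474.6 265.9 133.2] F local [-0.8 -1.7 -0.3] w 0.0
shift cm (current axes) [ 0.05 -0.27  3.61] (target axes) [ 0.03 -0.24  3.61] rotvec [0.45 0.3  0.03] joints [ 50.   5. -47.  30. -33.   7.]
```

```bash
python3 -m crank '[[[0,0,0],[0,-0.2,1.8],1],[[0,0,0],[0,0,1.8],1],[[0,0,0],[0,0,0.6],1],[[0,0,0],[0,0,0.4],1],[[0,0,0],[0,0,0],1]]';python3 go.py .4924 .2685 .0811 18.3
```

```text
time_s: 7.45
tcp_pos: [0.5179, 0.1935, 0.1188]
eef_rot: [180.0, -18.3, -8.8]
contact_force: [0.7, -1.0, 0.7]
gripper_width: 0.0008
gripper_force: 0.0
t 7.45 tip [490.  270.7  95. ] F local [ 0.9 -0.8  0.7] w 0.001
shift cm (current axes) [-0.21  0.22  1.4 ] (target axes) [-0.21  0.22  1.4 ] rotvec [ 0.02 -0.02 -0.02] joints [ 46.   9. -50.  38. -25.   1.]
```

```bash
python3 -m crank '[[[0,0,0],[-0.2,0.2,0.2],1],[[0,0,0],[0,0,0.3],1],[[0,0,0],[0,0,0.3],1],[[0,0,0],[0,0,0.2],1],[[0,0,0],[0,0,0.2],1],[[0,0,0],[0,0,0],1]]';python3 go.py .4924 .2685 .0811 18.3
```

```text
time_s: 8.05
tcp_pos: [0.5191, 0.1911, 0.106]
eef_rot: [180.0, -18.3, -8.8]
contact_force: [0.5, -0.5, -0.2]
gripper_width: 0.0002
gripper_force: 0.0
t 8.05 tip [491.5 268.5  82.3] F local [ 0.5 -0.4 -0.2] w 0.0
shift cm (current axes) [ 0.05 -0.    0.14] (target axes) [ 0.05 -0.    0.14] rotvec [ 0.02  0.02 -0.01] joints [ 45.  10. -52.  42. -22.  -2.]
```

```bash
python3 -m crank '[[[0,0,0],[0,0,0.1],1],[[0,0,0],[0,0,0.1],1],[[0,0,0],[0,0,0],1]]';python3 go.py .4924 .2685 .0811 18.3|head -1; python3 -m crank '[[[0,0,0],[0,0,0.1],1],[[0,0,0],[0,0,0],1]]';python3 go.py .4924 .2685 .0811 18.3|head -1
```

```text
time_s: 8.35
tcp_pos: [0.5197, 0.1912, 0.1041]
eef_rot: [180.0, -18.3, -8.8]
contact_force: [-0.8, 0.1, 0.1]
gripper_width: 0.0005
gripper_force: 0.0
t 8.35 tip [492.  268.6  80.4] F local [-0.8 -0.   0.1] w 0.001
time_s: 8.55
tcp_pos: [0.52, 0.1912, 0.1037]
eef_rot: [-180.0, -18.3, -8.8]
contact_force: [-4.8, 1.1, 4.9]
gripper_width: 0.0003
gripper_force: 3.4
t 8.55 tip [492.4 268.7  80. ] F local [-5.   0.4  4.9] w 0.0
```

```bash
python3 -m crank '[[[0,0,0],[0,0,0.1],1],[[0,0,0],[0,0,0],1]]'; python3 -m crank '[[[0,0,0],[0,0,-1],1],[[0,0,0],[0,0,-2],1],[[0,0,0],[0,2.8,-1],1],[[0,0,0],[0,2.7,0],1],[[0,0,0],[0,0,0],1]]';python3 go.py .4924 .2130 .0815 18.3
python3 - <<'E'
from h import *
c=grab('scene');W=pts(c)@R.from_euler('z',-8.82,degrees=True).as_matrix()
im=c['color'][165:245,245:355,::-1];cv2.imwrite('pics/s1.png',cv2.resize(im,None,fx=6,fy=6,interpolation=cv2.INTER_CUBIC))
E
```

```text
time_s: 8.75
tcp_pos: [0.5201, 0.1912, 0.1035]
eef_rot: [-180.0, -18.4, -8.8]
contact_force: [-16.0, -0.7, 17.6]
gripper_width: 0.0003
gripper_force: 10.7
time_s: 9.25
tcp_pos: [0.4983, 0.1363, 0.1405]
eef_rot: [-180.0, -18.3, -8.9]
contact_force: [-0.7, 0.4, -0.3]
gripper_width: 0.0006
gripper_force: 0.0
t 9.25 tip [479.3 211.1 116.8] F local [-0.8  0.3 -0.3] w 0.001
shift cm (current axes) [ 0.13 -0.19  3.76] (target axes) [ 0.13 -0.19  3.76] rotvec [ 0.04  0.03 -0.11] joints [ 44.   4. -52.  33. -27.   8.]
```

View pics/s1.png

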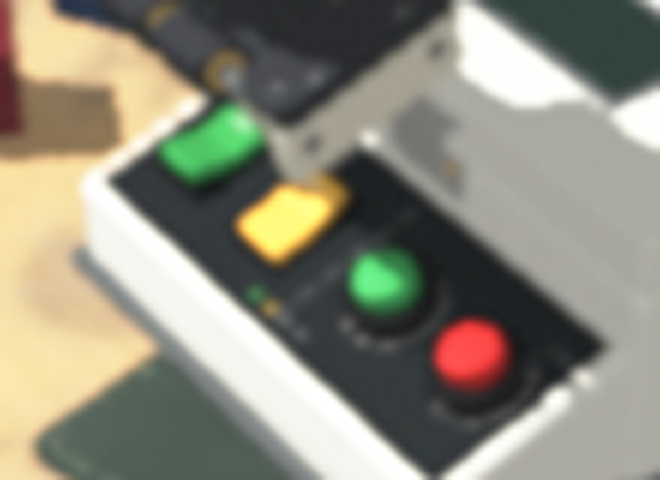

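In the scene crop the green rocker (210,145) now has its near half up and its far half flush. The yellow rocker (290,225) is still off.

```bash
python3 -m crank '[[[0,0,0],[0,-0.18,1.0],1],[[0,0,0],[0,0,1.0],1],[[0,0,0],[0,0,0.4],1],[[0,0,0],[0,0,0.3],1],[[0,0,0],[0,0,0.3],1],[[0,0,0],[0,0,0.3],1],[[0,0,0],[0,0,0.3],1],[[0,0,0],[0,0,0],1]]';python3 go.py .4907 .2130 .080 18.3
```

```text
time_s: 10.1
tcp_pos: [0.5111, 0.1387, 0.1062]
eef_rot: [-180.0, -18.3, -8.8]
contact_force: [0.0, -0.4, -0.1]
gripper_width: 0.0005
gripper_force: 0.0
t 10.1 tip [491.6 215.4  82.5] F local [ 0.1 -0.4 -0.1] w 0.001
shift cm (current axes) [-0.17  0.24  0.2 ] (target axes) [-0.17  0.24  0.2 ] rotvec [ 0.    0.   -0.01] joints [ 40.   8. -56.  44. -20.   0.]
```

```bash
python3 -m crank '[[[0,0,0],[0,0,0.2],1],[[0,0,0],[0,0,0.1],1],[[0,0,0],[0,0,0],1]]';python3 go.py .4907 .2130 .080 18.3|head -1; python3 -m crank '[[[0,0,0],[0,0,0.1],1],[[0,0,0],[0,0,0],1]]';python3 go.py .4907 .2130 .080 18.3|head -1
```

```text
time_s: 10.4
tcp_pos: [0.5118, 0.1387, 0.1038]
eef_rot: [-180.0, -18.3, -8.8]
contact_force: [-7.0, 0.4, 7.9]
gripper_width: 0.0006
gripper_force: 4.9
t 10.4 tip [492.4 215.5  80.1] F local [-7.  -0.7  7.9] w 0.001
time_s: 10.6
tcp_pos: [0.512, 0.1387, 0.1036]
eef_rot: [-180.0, -18.4, -8.8]
contact_force: [-17.7, 0.8, 22.0]
gripper_width: 0.0006
gripper_force: 13.1
t 10.6 tip [492.5 215.5  79.9] F local [-17.6  -1.9  22. ] w 0.001
```

```bash
python3 -m crank '[[[0,0,0],[0,0,-1],1],[[0,0,0],[0,0,-2],1],[[0,0,0],[-0.5,2.5,-1.5],1],[[0,0,0],[-0.5,2.5,0],1],[[0,0,0],[-0.5,2,0],1],[[0,0,0],[0,0,0],1]]';python3 go.py .4756 .1472 .0871 18.3
python3 - <<'E'
from h import *
c=grab('scene')
im=c['color'][165:245,245:355,::-1];cv2.imwrite('pics/s2.png',cv2.resize(im,None,fx=6,fy=6,interpolation=cv2.INTER_CUBIC))
E
```

```text
time_s: 11.2
tcp_pos: [0.4717, 0.0712, 0.1398]
eef_rot: [179.9, -18.2, -8.9]
contact_force: [0.1, 1.0, -0.6]
gripper_width: 0.0004
gripper_force: 0.0
t 11.2 tip [463.  142.7 116. ] F local [-0.   1.  -0.6] w 0.0
shift cm (current axes) [ 0.29 -0.46  3.14] (target axes) [ 0.28 -0.45  3.14] rotvec [ 0.09  0.07 -0.1 ] joints [ 39.  -1. -57.  33. -25.  13.]
```

View pics/s2.png

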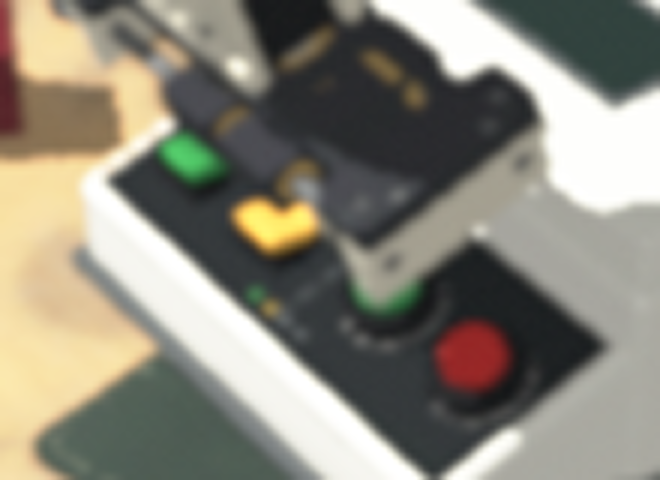

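The yellow rocker (275,225) has now flipped: its near half is up. The fingertip is above the green key (385,290).

```bash
python3 -m crank '[[[0,0,0],[0.2,-0.35,0.8],1],[[0,0,0],[0,0,0.9],1],[[0,0,0],[0,0,0.6],1],[[0,0,0],[0,0,0.4],1],[[0,0,0],[0,0,0.2],1],[[0,0,0],[0,0,0],1]]';python3 go.py .4772 .1472 .0824 18.3
```

```text
time_s: 11.85
tcp_pos: [0.487, 0.0759, 0.1163]
eef_rot: [180.0, -18.0, -8.8]
contact_force: [-0.0, 0.4, -0.9]
gripper_width: 0.0007
gripper_force: 0.0
t 11.85 tip [477.4 149.7  92.5] F local [-0.1  0.4 -0.9] w 0.001
shift cm (current axes) [-0.34  0.25  0.96] (target axes) [-0.35  0.25  0.96] rotvec [ 0.03  0.3  -0.02] joints [ 36.   3. -58.  39. -20.   9.]
```

```bash
python3 -m crank '[[[0,0,0],[-0.3,0.2,0],1],[[0,0,0],[0,0,0.2],1],[[0,0,0],[0,0,0.2],1],[[0,0,0],[0,0,0.2],1],[[0,0,0],[0,0,0.2],1],[[0,0,0],[0,0,0],1]]';python3 go.py .4772 .1472 .0824 18.3
```

```text
time_s: 12.45
tcp_pos: [0.4884, 0.0743, 0.111]
eef_rot: [180.0, -17.6, -8.8]
contact_force: [-3.9, 0.4, 3.2]
gripper_width: 0.0005
gripper_force: 2.1
t 12.45 tip [478.8 148.3  87.2] F local [-3.9 -0.2  3.2] w 0.0
shift cm (current axes) [-0.32  0.11  0.41] (target axes) [-0.33  0.11  0.4 ] rotvec [ 0.04  0.67 -0.01] joints [ 35.   4. -58.  39. -20.   9.]
```

```bash
python3 -m crank '[[[0,-3,0],[0,0,0],1],[[0,0,0],[0,0,0.1],1],[[0,0,0],[0,0,0.1],1],[[0,0,0],[0,0,0],1]]';python3 go.py .4772 .1472 .0824 18.3; python3 -m crank '[[[0,0,0],[0,0,0.1],1],[[0,0,0],[0,0,0],1]]';python3 go.py .4772 .1472 .0824 18.3|head -1
```

```text
time_s: 12.85
tcp_pos: [0.4894, 0.0741, 0.1102]
eef_rot: [179.9, -15.0, -8.8]
contact_force: [-18.7, 5.7, 18.7]
gripper_width: 0.0005
gripper_force: 11.7
t 12.85 tip [478.7 148.2  86. ] F local [-19.3   2.7  18.7] w 0.001
shift cm (current axes) [-0.38  0.11  0.32] (target axes) [-0.4   0.11  0.29] rotvec [0.08 3.33 0.02] joints [ 37.   5. -53.  27. -24.  20.]
time_s: 13.05
tcp_pos: [0.4895, 0.0741, 0.1099]
eef_rot: [179.9, -15.0, -8.8]
contact_force: [-26.9, 5.3, 30.2]
gripper_width: 0.0001
gripper_force: 18.4
t 13.05 tip [478.9 148.2  85.7] F local [-27.4   1.1  30.2] w 0.0
```

```bash
python3 -m crank '[[[0,0,0],[0,0,-0.2],1],[[0,0,0],[-0.25,0.1,0],1],[[0,0,0],[-0.25,0,0],1],[[0,0,0],[0,0,0.1],1],[[0,0,0],[0,0,0.1],1],[[0,0,0],[0,0,0],1]]';python3 go.py .4772 .1472 .0824 15
```

```text
time_s: 13.65
tcp_pos: [0.4863, 0.0747, 0.1092]
eef_rot: [-180.0, -15.1, -8.8]
contact_force: [-11.7, 3.3, 21.9]
gripper_width: 0.0005
gripper_force: 11.8
t 13.65 tip [475.6 148.4  85. ] F local [-12.1   1.4  21.9] w 0.001
shift cm (current axes) [0.09 0.12 0.3 ] (target axes) [0.09 0.12 0.3 ] rotvec [-0.04 -0.12  0.05] joints [ 37.   5. -54.  28. -23.  19.]
```

```bash
python3 -m crank '[[[0,0,0],[0,0,-0.5],1],[[0,0,0],[0,0,-1.5],1],[[0,0,0],[0,0,-3],1],[[0,-5,0],[0,0,-3],1],[[0,-5,0],[0,0,-3],1],[[0,0,0],[0,0,-3],1],[[0,0,0],[-3,0,0],1],[[0,0,0],[0,0,0],1]]'
python3 go.py .402 .1815 .2418 0
python3 - <<'E'
from h import *
c=grab('wrist');W=pts(c)@R.from_euler('z',-8.82,degrees=True).as_matrix()
cv2.imwrite('pics/w3.png',c['color'][...,::-1])
hsv=cv2.cvtColor(c['color'],cv2.COLOR_RGB2HSV);h,s,v=[hsv[...,i].astype(int) for i in range(3)]
roi=(W[...,0]>.4)&(W[...,0]<.56)&(abs(W[...,1]-.18)<.12)&(W[...,2]>.05)&(W[...,2]<.13)
for nm,m in(('green',(h>40)&(h<85)),('yel',(h>12)&(h<32)),('red',(h<6)|(h>174))):
    m=(m&(s>130)&(v>60)&roi).astype(np.uint8);k,l,st,ce=cv2.connectedComponentsWithStats(m)
    for i in range(1,k):
        if st[i,4]>150: print(nm,st[i],np.nanmedian(W[l==i],0).round(4))
L=W[(W[...,2]>.12)&(W[...,2]<.15)&(W[...,0]>.53)&(W[...,0]<.68)];print(np.median(L,0),L[:,2].std())
E
```

```text
time_s: 14.45
tcp_pos: [0.4266, 0.0813, 0.2422]
eef_rot: [179.9, -5.1, -9.0]
contact_force: [-0.7, 0.4, -0.4]
gripper_width: 0.0002
gripper_force: 0.0
t 14.45 tip [411.3 145.7 217.3] F local [-0.8  0.3 -0.4] w 0.0
shift cm (current axes) [-0.5  -3.57 -2.52] (target axes) [-0.71 -3.58 -2.46] rotvec [ 0.13 -5.06 -0.17] joints [ 41.  -6. -34.   5. -59.  38.]
green [ 176  116   33   41 1059] [0.4798 0.2692 0.077 ]
green [305 127  27  27 577] [0.4756 0.1479 0.0896]
yel [ 235  115   31   43 1175] [0.4795 0.2134 0.0769]
red [362 126  28  29 614] [0.4753 0.0943 0.0893]
[0.5530341  0.18359838 0.1361119 ] 0.0007549908032772487
```

View pics/w3.png

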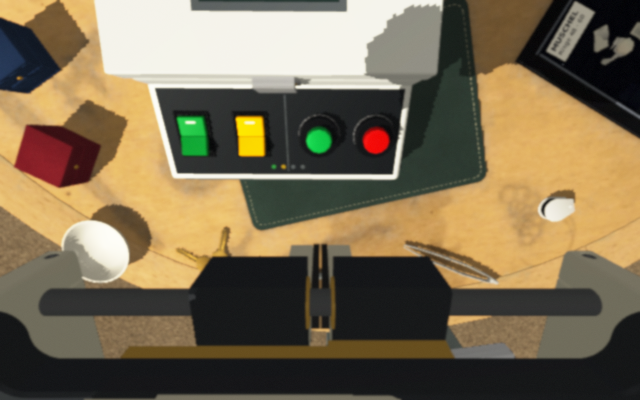

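The final view shows both rockers flipped at (193,135) and (250,135). The green key (318,140) has come back up to its original height, the red key is untouched, and the lid is shut and level.

```bash
python3 -c "
from plant import r
print(r.close_job())"
```

```text
the job is handed in; nothing more can be done
None
```

The job is handed in, with no verdict returned: the lid is shut, both rockers are on in the order asked, and the start key was pressed to its stop and came back up; the stop key and bystanders weren't touched, and the ring, hidden under the lid, wasn't checked afterwards.

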